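Hang the narrow cup back on the rail between its neighbours

ROBOT

A 6-joint arm with a two-finger parallel gripper is mounted at the origin on the work surface; the furniture and walls round the work are solid. World frame = base frame: x ahead of the robot, y to its left, z up, the work surface at z = 0. Lengths are in m, angles in rad, forces in N, time in s.
With the tool pointing down it reaches from about 0.375 to 0.75 m from the base axis. Payload 9 kg.
Tool frame: the origin (TCP) lies midway between the tips of the shut fingers; the grasp point (between the pads) lies 19 mm behind it; z points along the fingers, y is the line along which they close (so a half turn about z gives the same grasp; the last joint's range is limited). The gripper opens to 85 mm and grips with 20 to 120 N. Pads are 22 mm wide; open, the fingers measure 114 mm over their backs; the gripper's body (76 mm by 85 mm) begins 54 mm behind the grasp point. The pads swing forward as they close: fully open they stand 13 mm farther back than shut.
Start: joints at [1.003, 0.104, 0.097, 1.564, 0, 1.353], TCP at [0.206, 0.564, 0.231] pointing down, gripper open.
Joint ranges: [-2.99, 2.99], [-0.84, 1.86], [-1.1, 1.16], [-1.84, 2.11], [-1.51, 1.56], [-3.14, 3.14]. Speed limits (rad/s): [2.22, 2.22, 2.57, 3.14, 3.14, 3.14].

INTERFACE

Orientations are given as a rotation vector (axis times angle).
In Python, from bench import arm gives the robot as it stands. The module is installed in compiled form; this text tells all that it offers.
- The arm moves only by the shell command python3 -m jog 'ROWS' [FORCE]. ROWS is JSON, a list of rows, each a list of 7 numbers: the finger opening in m, from 0 to 0.0854, then the shift along the tool's x, y, z in m, then the turn, a rotation vector about the tool's x, y, z in rad. A call has 1 to 20 rows; each row is the pose to reach, as a shift and turn from the pose commanded when the call began, along the tool's axes at that moment; what a row does not reach only later rows make up. A row lasts 1/10 s, in which the tool goes at most 50 mm and 8.59 degrees, less where a joint would pass 70% of its speed; a pose out of reach is approached as far as the arm can. A call with a gripper value outside its range is refused whole. The fingers move at their own pace and stop on an object; FORCE is the grip in N (left out, the last holds). Time passes only in rows, so rows that repeat a pose let the fingers close. It gives the time, the measured TCP pose, the force, the opening and the grip force at its end, in the units of the state.
- arm.state(): the state, without advancing time (a new reading comes with each control period).
- arm.grab_frame(name): name is "scene" or "side" or "wrist"; returns a dict with "color" (420x560x3 uint8, red, green, blue), "fx", "fy", "cx", "cy" (pixels), "D" ([k1, k2, p1, p2, k3] as OpenCV has them; the pictures are not rectified), "R" (3x3) and "t" (3): a world point X has camera coordinates R X + t; the wrist camera has in their place "hand_eye" (4x4, takes a point from camera to tool coordinates, whose origin is the TCP and whose axes are the flange's). Camera axes: x right, y down, z forward; pixel columns grow to the right and rows downward; lengths in m; the calibration is good to about 2 mm. A picture is of the moment at which its call begins: read the wrist's pose just before it. There is no depth.
- arm.hand_in(): hands the job in; it is judged then, once.
The state is a dict: "time_s": time; "joints": joint angles; "dq": joint speeds; "tau": joint torques, N m; "tcp_pos": TCP position; "eef_rot": TCP orientation; "force": force on the tool from outside, world axes, zero at the start; "moment": the same for the moment, N m; "width": opening from 0.0 (shut) to 1.0 (fully open); "finger_force": force on a finger pad.
Only numpy, scipy, OpenCV 4.12 (cv2) and the standard library are available. Lean on these libraries where they do the work, as an engineer would, in place of code of your own. Each camera call takes 0.05 s, during which the arm holds its last target. There are 200 camera calls.

TASK

Pick up the narrow hook-on steel cup standing on the table, lower it in front of the utensil rail through the gap between the two hanging cups so that its hook goes over the bar, and feel gently along the bar until the hook drops fully home into the slot of the clip there. Let go and leave it hanging upright. Touch down very slowly and lightly, never pressing or knocking hard; do not push the neighbouring cups about, and do not disturb the spice jars.

Things in the scene. Friction and masses are not known exactly. Their poses are not given: they have to be found in the camera images.
- cup_grip (a point): Centre of the upright wooden tab of the narrow steel cup, the place to grasp: 10 mm thick (x), 18 mm wide (y), 54 mm tall. It stands on the cup's hook; the point is 150 mm above the cup's underside, on its mid-plane in y. Axes: z up, x from the cup's front to its hook. Grasp across x, so that the fingers keep clear of the neighbours. The hook top is 27 mm below the point.
- cup_hook (a point): Underside of the narrow cup's hook, middle of its inner gap: 32 mm below and 9 mm in +x of cup_grip. A steel strap 16 mm wide (y) rises from the cup's back face (7 mm to -x of this point) and folds backward; the hook opens downward, 14 mm wide in x. Its lip, 7 mm to +x, reaches 24 mm below this point, its tip flared outward. Rigid steel: let it touch down at 6 mm/s, a few N.
- cup: The narrow open steel cup: 34 mm wide (y), 44 mm deep (x, from -22 to +22 mm), 80 mm tall, standing upright on the table at the start. Origin: centre of its underside, 20 mm in -x and 150 mm below cup_grip. About 0.16 kg, varying 20 percent.
- rail_top (a point): Middle of the top edge of the rail's flat steel bar: 8 mm thick (x), 18 mm tall, 270 mm long (y), 155 mm above the table. Axes: z up, y along the bar; cups hang on its -x side. The two hanging cups leave a gap 64 mm wide, centred here. With cup_grip 10 to 11 mm to -x of this point a cup goes down clear of bar and rest rod by about 1 mm; let go, it leans up to 2 degrees.
- clip_mid (a point): 7 mm above rail_top: the top of a stiff steel clip on the bar, in the gap. It has two flat shoulders 7 mm high and 26 mm long with a 20 mm slot between for the 16 mm strap. The slot's middle lies within 11 mm of this point along y; it is NOT measured: find it by touch or sight. Hook on a shoulder: cup_grip 39 mm above rail_top; hook home in the slot on the bar: 32 mm.
- rail: The fixed stand with bar and clip; origin on the table, 155 mm below rail_top. Dark wood posts at y +-135 mm, 162 mm high; base board 14 mm high. A round steel rest rod along y, 10 mm thick, axis 55 mm above the table, its front 7 mm to -x of the bar's middle, supports the backs of hanging cups.
- cup_deep_grip (a point): Tab centre of a cup hanging on the rail at the start. Same strap, hook, tab, heights and axes as the narrow cup, but 64 mm wide along the rail; its strap is 64 mm to one side of the rail's middle (which side changes). Its cup ends 117 mm, its tab 214 mm above the table. It is loose: it can be pushed or lifted off. Cup 52 mm deep.
- cup_shallow_grip (a point): Tab centre of a cup hanging on the rail at the start. Same strap, hook, tab, heights and axes as the narrow cup, but 64 mm wide along the rail; its strap is 64 mm to one side of the rail's middle (which side changes). Its cup ends 117 mm, its tab 214 mm above the table. It is loose: it can be pushed or lifted off. Cup 38 mm deep.
- cup_deep: the deeper hanging cup; origin 20 mm in -x of and 150 mm below its tab centre
- cup_shallow: the shallower hanging cup; origin 20 mm in -x of and 150 mm below its tab centre
- spice_a: bystander spice jar about 45 mm across and 100 mm tall standing loose on the right; origin on its underside
- spice_b: bystander spice jar about 45 mm across and 100 mm tall standing loose on the right; origin on its underside
- spice_c: bystander spice jar about 45 mm across and 100 mm tall standing loose on the right; origin on its underside

How it is judged:
By the outcome, as a careful person would: the job done as asked, in the order asked, and still so for the second after the job is handed in, with the robot touching nothing.
It also fails if it takes over 64 s, if anything falls off the work surface, if the arm or the gripper's body presses on something with over 40 N, if the wrist force passes 120 N, or if a joint passes its speed limit or range.

## Working session

There is one attempt and no reset: what is moved stays moved. The work goes in short steps, Python scripts to look and compute and a shell command to move; the robot and the scene stay as the last step left them, time stands still between calls to the robot, and variables do not carry over. Pictures are saved under pics/ and viewed, at most 10 in all, crops included, and the job is handed in when it is done.

```bash
mkdir -p pics
python3 - <<'E'
from bench import arm
import cv2,numpy as np
s=arm.state();print({k:np.round(v,4).tolist() for k,v in s.items()})
a=[]
for n in("scene","side"):
    f=arm.grab_frame(n);cv2.imwrite(f"pics/{n}0.png",f["color"][:,:,::-1])
    np.savez(f"pics/{n}0.npz",**f)
    print(n,f["fx"],f["cx"],f["cy"],f["D"],np.round(-f["R"].T@f["t"],3),np.round(f["R"],3).tolist())
E
```

```text
{'time_s': 0.0, 'joints': [1.0033, 0.1047, 0.0964, 1.5639, -0.0, 1.3531], 'dq': [0.0008, 0.0009, -0.0014, -0.0001, 0.0005, -0.0001], 'tau': [-0.0014, -55.6933, 50.365, 0.0171, -0.0004, -0.0], 'tcp_pos': [0.2054, 0.5634, 0.2305], 'eef_rot': [-0.5466, -3.0931, 0.002], 'force': [-0.0466, -0.0019, -0.4576], 'moment': [0.0327, -0.0058, -0.004], 'finger_force': 0.0, 'width': 1.0008}
scene 472.753977547547 281.6466179053417 205.9729562003454 [-0.11039727  0.          0.          0.          0.        ] [-0.182 -0.959  0.924] [[0.833, -0.553, -0.009], [-0.335, -0.491, -0.804], [0.44, 0.673, -0.594]]
side 393.6474194362444 285.8836787502252 206.97808651213882 [-0.04889268  0.          0.          0.          0.        ] [ 0.284 -0.836  0.793] [[0.987, -0.161, -0.001], [-0.108, -0.653, -0.749], [0.12, 0.74, -0.662]]
```

View pics/scene0.png

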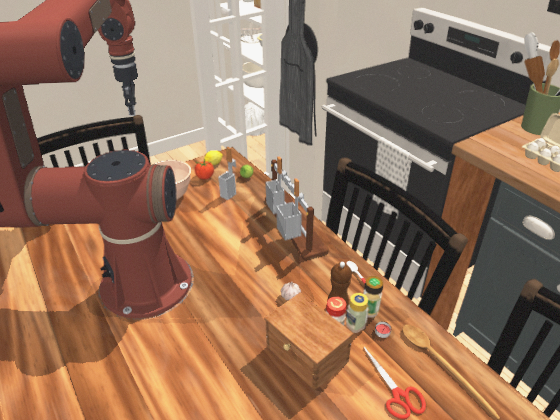

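View pics/side0.png

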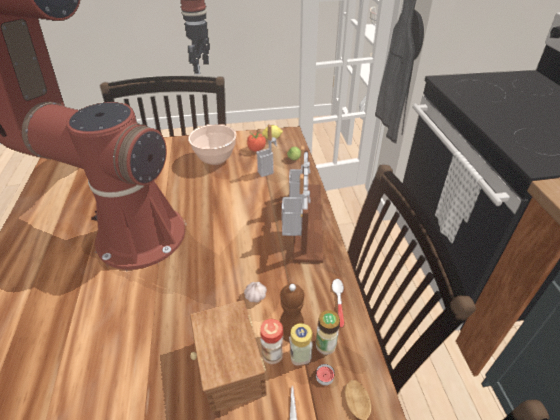

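The scene view shows the free cup at about (228,182) and the rail with two hanging cups at about (265-330,160-265). In the side view the cup is at (266,160) and the rail at (300,160-260). I'll enlarge both areas.

Run:
```python
import cv2,numpy as np
a=cv2.imread("pics/scene0.png")[140:280,205:340];b=cv2.imread("pics/side0.png")[115:270,245:335]
a=cv2.resize(a,None,fx=3,fy=3.0,interpolation=cv2.INTER_CUBIC);b=cv2.resize(b,None,fx=3.8,fy=3.8,interpolation=cv2.INTER_CUBIC)
h=max(a.shape[0],b.shape[0]);p=lambda i:cv2.copyMakeBorder(i,0,h-i.shape[0],0,0,0)
c=np.hstack([p(a),p(b)]);print(a.shape,b.shape,c.shape);cv2.imwrite("pics/crop0.png",c)
```

```text
(420, 405, 3) (589, 342, 3) (589, 747, 3)
```

View pics/crop0.png

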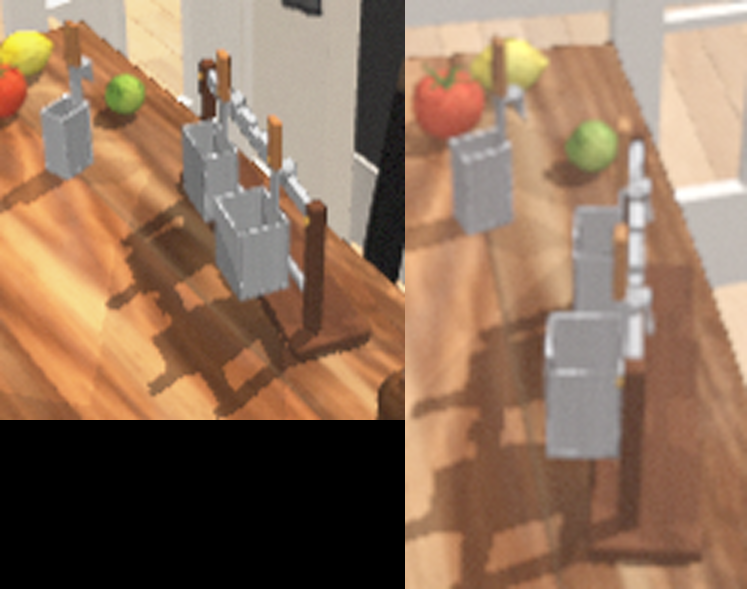

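The crop shows the cup tab at scene (229,154) / side (269.5,133), the near tab at (296,188)/(301.6,180) and the posts' tops. Next: triangulate.

```bash
cat > h.py <<'E'
import numpy as np,cv2
from scipy.spatial.transform import Rotation as Ro
def ray(f,uv,pose=None):
    K=np.array([[f["fx"],0,f["cx"]],[0,f["fy"],f["cy"]],[0,0,1]],float)
    n=cv2.undistortPoints(np.array([[uv]],float),K,np.array(f["D"],float))[0,0]
    d=np.array([n[0],n[1],1])
    if pose is None: return -f["R"].T@f["t"],f["R"].T@d
    p,R=pose;H=np.array(f["hand_eye"]);return p+R@H[:3,3],R@H[:3,:3]@d
def plane(r,z): return r[0]+r[1]*(z-r[0][2])/r[1][2]
def tri(r1,r2):
    s=np.linalg.lstsq(np.c_[r1[1],-r2[1]],r2[0]-r1[0],rcond=None)[0]
    a=r1[0]+s[0]*r1[1];b=r2[0]+s[1]*r2[1];return (a+b)/2,np.linalg.norm(a-b)
def proj(f,X,pose):
    p,R=pose;H=np.array(f["hand_eye"]);T=np.eye(4);T[:3,:3]=R;T[:3,3]=p
    c=np.linalg.inv(T@H)@np.r_[X,1];K=np.array([[f["fx"],0,f["cx"]],[0,f["fy"],f["cy"]],[0,0,1]],float)
    return cv2.projectPoints(c[None,:3],np.zeros(3),np.zeros(3),K,np.array(f["D"],float))[0].ravel()
def pose(s): return np.array(s["tcp_pos"]),Ro.from_rotvec(s["eef_rot"]).as_matrix()
def go(s,X,R):  # shift and turn in tool axes
    p,R0=pose(s);return np.round(R0.T@(np.array(X)-p),4),np.round(Ro.from_matrix(R0.T@R).as_rotvec(),4)
E
python3 - <<'E'
import numpy as np
from h import *
a=np.load("pics/scene0.npz");b=np.load("pics/side0.npz")
S=lambda x,y:(205+x/3-.33,140+y/3-.33);D=lambda x,y:(245+(x-405)/3.8-.37,115+y/3.8-.37)
for n,u,v in[("tab",(73,45),(498,67)),("neartab",(274,143),(620,252)),("nearpost",(317,203),(636,360)),("fartab",(223,77),(632,155)),("cup front-left bottom",(44,165),(462,227)),
 ("cup bottom near",(67,178),(462,230))]:
    r,q=ray(a,S(*u)),ray(b,D(*v));print(n,np.round(tri(r,q)[0],3),round(tri(r,q)[1],4),np.round(plane(r,.15),3),np.round(plane(q,.15),3))
for n,u,z in[("near tab top",(274,117),.241),("near tab bot",(275,168),.187),("far tab top",(223,52),.241),("far tab bot",(223,100),.187),("npost",(317,203),.162),("fpost",(206,62),.162)]: print(n,np.round(plane(ray(a,S(*u)),z),3))
E
```

```text
tab [0.406 0.247 0.148] 0.0019 [0.406 0.246 0.15 ] [0.406 0.242 0.15 ]
neartab [ 0.447 -0.071  0.187] 0.0051 [ 0.477 -0.031  0.15 ] [ 0.458 -0.02   0.15 ]
nearpost [ 0.444 -0.146  0.161] 0.0007 [ 0.453 -0.133  0.15 ] [ 0.446 -0.134  0.15 ]
fartab [0.484 0.068 0.171] 0.0021 [0.503 0.099 0.15 ] [0.49  0.097 0.15 ]
cup front-left bottom [ 0.371  0.272 -0.021] 0.0192 [0.275 0.062 0.15 ] [0.352 0.027 0.15 ]
cup bottom near [0.366 0.208 0.012] 0.0 [0.283 0.031 0.15 ] [0.351 0.023 0.15 ]
near tab top [ 0.423 -0.107  0.241]
near tab bot [ 0.423 -0.109  0.187]
far tab top [0.447 0.012 0.241]
far tab bot [0.447 0.013 0.187]
npost [ 0.443 -0.146  0.162]
fpost [0.494 0.117 0.162]
```

Run:
```python
from bench import arm
from h import *
s=arm.state();p,R=pose(s);print(np.round(R,3).tolist())
f=arm.grab_frame("wrist");print(f["fx"],f["cx"],f["cy"],np.round(f["hand_eye"],3).tolist())
a=np.load("pics/scene0.npz");S=lambda x,y:(205+x/3-.33,140+y/3-.33)
for u in[(274,143),(223,77)]:print(np.round(plane(ray(a,S(*u)),.187),3))
for yaw in(0,-.2):
  for sg in(1,-1):
    y=sg*np.array([np.cos(yaw),np.sin(yaw),0]);z=np.array([0,0,-1]);x=np.cross(y,z)
    print(yaw,sg,go(s,[.406,.247,.30],np.c_[x,y,z]))
```

```text
[[-0.939, 0.343, -0.001], [0.343, 0.939, -0.001], [0.0, -0.001, -1.0]]
364.7628228088775 281.7937445852859 206.59923340441966 [[-0.002, -0.957, -0.29, 0.075], [1.0, -0.001, -0.001, -0.0], [0.001, -0.29, 0.957, -0.142], [0.0, 0.0, 0.0, 1.0]]
[ 0.445 -0.075  0.187]
[0.47  0.048 0.187]
0 1 (array([-0.2968, -0.2286, -0.0692]), array([-1.100e-03,  5.000e-04,  1.221e+00]))
0 -1 (array([-0.2968, -0.2286, -0.0692]), array([-5.0000e-04, -1.2000e-03, -1.9206e+00]))
-0.2 1 (array([-0.2968, -0.2286, -0.0692]), array([-1.100e-03,  6.000e-04,  1.421e+00]))
-0.2 -1 (array([-0.2968, -0.2286, -0.0692]), array([-6.0000e-04, -1.1000e-03, -1.7206e+00]))
```

```bash
python3 -m jog '[[0.085,-0.03,-0.023,-0.01,0,0,0.12],[0.085,-0.06,-0.046,-0.02,0,0,0.24],[0.085,-0.09,-0.069,-0.03,0,0,0.36],[0.085,-0.12,-0.092,-0.04,0,0,0.48],[0.085,-0.15,-0.115,-0.05,0,0,0.6],[0.085,-0.18,-0.138,-0.05,0,0,0.72],[0.085,-0.21,-0.161,-0.05,0,0,0.84],[0.085,-0.24,-0.184,-0.05,0,0,0.96],[0.085,-0.27,-0.207,-0.05,0,0,1.08],[0.085,-0.297,-0.229,-0.05,0,0,1.2],[0.085,-0.297,-0.229,-0.05,0,0,1.22],[0.085,-0.297,-0.229,-0.05,0,0,1.22],[0.085,-0.297,-0.229,-0.05,0,0,1.22]]'
python3 - <<'E'
from bench import arm
from h import *
s=arm.state();f=arm.grab_frame("wrist");cv2.imwrite("pics/w1.png",f["color"][:,:,::-1]);np.savez("pics/w1.npz",p=s["tcp_pos"],r=s["eef_rot"],**f)
print(proj(f,[.406,.247,.177],pose(s)))
E
```

```text
time_s: 1.45
tcp_pos: [0.4058, 0.2473, 0.2813]
eef_rot: [-2.218, -2.224, -0.0]
force: [0.5, -0.5, -0.6]
width: 0.997
finger_force: 0.0
[284.35140479 205.90281221]
```

View pics/w1.png

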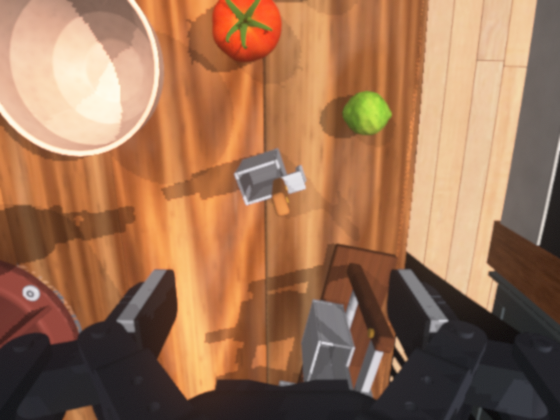

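The wrist view shows the cup at (262,178), hook at (294,180), and tab top near (281,208); the cup is turned roughly +15°. Enlarging it to measure yaw and tab.

Run:
```python
import cv2
i=cv2.imread("pics/w1.png")[140:225,220:320];cv2.imwrite("pics/c1.png",cv2.resize(i,None,fx=7,fy=7,interpolation=cv2.INTER_CUBIC))
```

```text
(no output)
```

View pics/c1.png

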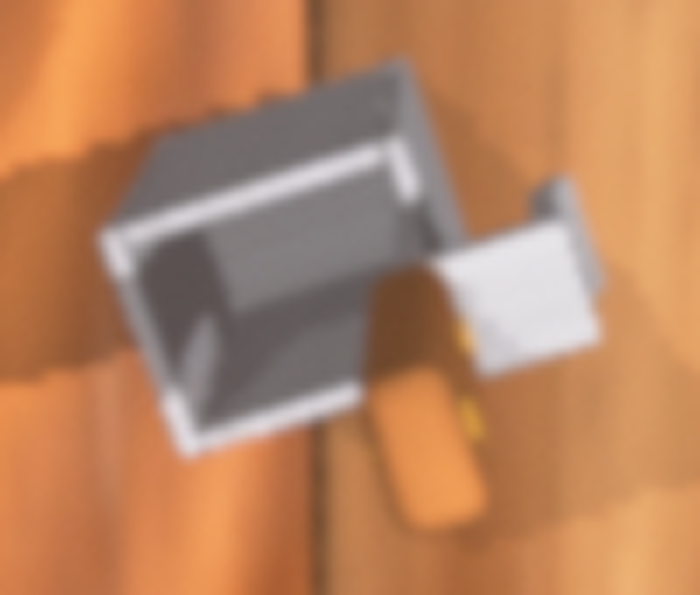

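Run:
```python
from bench import arm
from h import *
d=np.load("pics/w1.npz");P=(d["p"],Ro.from_rotvec(d["r"]).as_matrix())
W=lambda x,y,z:plane(ray(d,(220+(x-3)/7,140+(y-3)/7),P),z)
ang=lambda a,b:round(np.degrees(np.arctan2(*(b-a)[1::-1])),1)
print("tab",np.round(W(428,447,.177),4))
print(ang(W(105,235,.08),W(400,145,.08)),ang(W(185,450,.08),W(360,390,.08)),ang(W(435,260,.123),W(565,222,.123)),ang(W(485,375,.123),W(600,338,.123)),
 ang(W(600,338,.123),W(565,222,.123))-90,ang(W(487,510,.177),W(440,365,.177))-90,ang(W(185,450,.08),W(105,235,.08))-90)
hk=(W(565,222,.123)+W(600,338,.123))/2;print("hook back mid",hk)
yaw=np.radians(16.5);c=np.array([np.cos(yaw),np.sin(yaw),0])
fr=(W(105,235,.08)+W(185,450,.08))/2;print("tab from rim",fr+42*c/1000, "tab from hookback",hk-c*.017)
s=arm.state()
y=c;z=np.array([0,0,-1]);print(go(s,[*W(428,447,.177)[:2],.133],np.c_[np.cross(y,z),y,z]))
```

```text
tab [0.4034 0.2488 0.177 ]
17.1 19.6 16.7 18.5 17.400000000000006 17.5 18.299999999999997
hook back mid [0.42182117 0.25381551 0.123     ]
tab from rim [0.40422767 0.24700418 0.08      ] tab from hookback [0.40552124 0.24898725 0.123     ]
(array([ 0.0013, -0.0022,  0.1483]), array([-1.000e-04, -2.000e-04, -2.845e-01]))
```

```bash
python3 -m jog '[[0.085,0.001,-0.0015,0.01,0,0,-0.1],[0.085,0.001,-0.0015,0.03,0,0,-0.2],[0.085,0.001,-0.0015,0.06,0,0,-0.307],[0.085,0.001,-0.0015,0.09,0,0,-0.307],[0.085,0.001,-0.0015,0.115,0,0,-0.307],[0.085,0.001,-0.0015,0.135,0,0,-0.307],[0.085,0.001,-0.0015,0.145,0,0,-0.307],[0.085,0.001,-0.0015,0.148,0,0,-0.307],[0.05,0.001,-0.0015,0.148,0,0,-0.307],[0.025,0.001,-0.0015,0.148,0,0,-0.307],[0.016,0.001,-0.0015,0.148,0,0,-0.307],[0.012,0.001,-0.0015,0.148,0,0,-0.307],[0.0,0.001,-0.0015,0.148,0,0,-0.307],[0.0,0.001,-0.0015,0.148,0,0,-0.307],[0.0,0.001,-0.0015,0.148,0,0,-0.307],[0.0,0.001,-0.0015,0.148,0,0,-0.307],[0.0,0.001,-0.0015,0.148,0,0,-0.307],[0.0,0.001,-0.0015,0.148,0,0,-0.307]]' 50
```

```text
time_s: 3.3
tcp_pos: [0.405, 0.2478, 0.1338]
eef_rot: [1.854, 2.535, 0.001]
force: [-0.3, -0.5, 6.4]
width: 0.111
finger_force: 49.5
```

```bash
python3 -m jog '[[0,0,0,-0.005,0,0,0],[0,0,0,-0.02,0,0,0],[0,0,0,-0.05,0,0,0],[0,0,0,-0.09,0,0,0],[0,0,0,-0.13,0,0,0],[0,-0.01,-0.002,-0.17,0,0,0.03],[0,-0.03,-0.006,-0.21,0,0,0.07],[0,-0.06,-0.011,-0.235,0,0,0.12],[0,-0.095,-0.017,-0.247,0,0,0.18],[0,-0.13,-0.024,-0.247,0,0,0.24],[0,-0.165,-0.03,-0.247,0,0,0.3],[0,-0.2,-0.036,-0.247,0,0,0.36],[0,-0.235,-0.043,-0.247,0,0,0.42],[0,-0.265,-0.048,-0.247,0,0,0.46],[0,-0.29,-0.053,-0.247,0,0,0.49],[0,-0.307,-0.056,-0.247,0,0,0.506],[0,-0.317,-0.058,-0.247,0,0,0.506],[0,-0.317,-0.058,-0.247,0,0,0.506],[0,-0.317,-0.058,-0.247,0,0,0.506],[0,-0.317,-0.058,-0.247,0,0,0.506]]'
python3 - <<'E'
from bench import arm
from h import *
s=arm.state();f=arm.grab_frame("wrist");cv2.imwrite("pics/w2.png",f["color"][:,:,::-1]);np.savez("pics/w2.npz",p=s["tcp_pos"],r=s["eef_rot"],**f)
for z in(.155,.162):
  u=proj(f,[.4685,-.015,z],pose(s));print(u)
u=u.astype(int);x0,y0=max(0,u[0]-140),max(0,u[1]-100)
c=f["color"][y0:y0+200,x0:x0+280,::-1];print(x0,y0,c.shape);cv2.imwrite("pics/c2.png",cv2.resize(c,None,fx=2.8,fy=2.8,interpolation=cv2.INTER_CUBIC))
E
```

```text
time_s: 5.3
tcp_pos: [0.4454, -0.071, 0.3806]
eef_rot: [2.429, 1.992, 0.001]
force: [-1.2, -0.2, -1.0]
width: 0.108
finger_force: 48.8
[295.13853421 111.25241153]
[295.39412179 111.54280083]
155 11 (200, 280, 3)
```

View pics/c2.png

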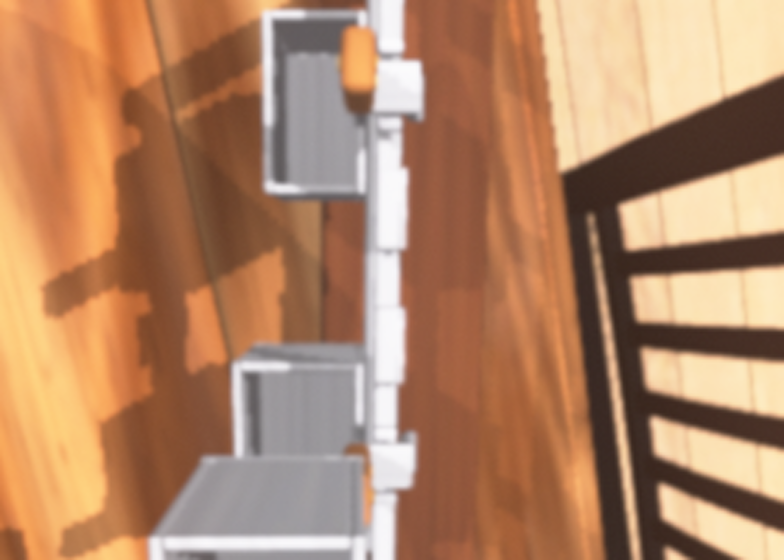

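The crop clearly shows the clip: shoulders at rows 168–248 and 307–383, slot at rows 248–307 (crop), bar top face between columns ~376–400. Getting positions and the held cup's pose.

Run:
```python
from bench import arm
from h import *
d=np.load("pics/w2.npz");P=(d["p"],Ro.from_rotvec(d["r"]).as_matrix())
g=cv2.cvtColor(d["color"],cv2.COLOR_RGB2GRAY).astype(int)
C=lambda x,y:(155+(x-1)/2.8,11+(y-1)/2.8)
W=lambda x,y,z:plane(ray(d,C(x,y),P),z)
for yc in(145,277,405): r=round(C(0,yc)[1]);print(yc,r,g[r,282:304])
print("col shoulder tops", g[70:150,int(C(398,0)[0])].tolist(), int(C(398,0)[0]))
A=W(388,145,.155);B=W(386,405,.155);v=(A-B)/np.linalg.norm(A-B);yaw=np.degrees(np.arctan2(-v[0],v[1]));print("bar",A,B,"yaw",yaw)
S=lambda y,z:W(394,y,z)@v
print("slot edges mm",S(248,.162),S(307,.162),"mid",(S(248,.162)+S(307,.162))/2,"clip ends",S(168,.162),S(383,.162))
print("straps",S(89,.16),S(462,.16),"mid",(S(89,.16)+S(462,.16))/2)
print("cup inner edges z.117",W(315,192,.117)@v,W(300,360,.117)@v)
m=W(387.5,277.5,.155);print("bar pt at slot",m,m@v)
```

```text
145 62 [161 170 166 147 147 171 188 202 227 238 240 239 236 235 234 223 174 124
 107 105 104 102]
277 110 [105 109 123 152 188 210 216 225 239 246 247 247 247 246 239 202 141 113
 107 105 103 102]
405 155 [215 230 210 172 173 186 200 230 244 247 247 247 245 235 193 134 106 102
 101 101 102 103]
col shoulder tops [242, 244, 248, 250, 250, 249, 249, 249, 249, 249, 249, 249, 249, 248, 248, 247, 247, 247, 247, 247, 247, 247, 247, 246, 246, 246, 245, 244, 237, 219, 199, 211, 225, 232, 234, 235, 237, 239, 240, 239, 239, 238, 238, 238, 237, 236, 236, 236, 235, 231, 231, 241, 247, 248, 248, 249, 249, 249, 249, 249, 249, 248, 248, 248, 248, 248, 248, 247, 245, 245, 244, 244, 242, 242, 241, 239, 233, 216, 196, 195] 296
bar [0.4751883  0.02969973 0.155     ] [ 0.4577748  -0.05702602  0.155     ] yaw -11.35334133982189
slot edges mm 0.08896905408030009 0.06928911532062824 mid 0.07912908470046418 clip ends 0.11481343392322793 0.043083536441993586
straps 0.13974167374560834 0.014291409893884492 mid 0.07701654181974642
cup inner edges z.117 0.1090810957394322 0.046054505707622956
bar pt at slot [ 0.46675256 -0.01319048  0.155     ] 0.07895207055228473
```

Run:
```python
from bench import arm
from h import *
d=np.load("pics/w2.npz");P=(d["p"],Ro.from_rotvec(d["r"]).as_matrix())
g=cv2.cvtColor(d["color"],cv2.COLOR_RGB2GRAY).astype(int)
gz=P[0][2]+.0162
for c in(240,255,270):
    col=g[165:225,c];print(c,col.tolist())
T=lambda u,z:P[1].T@(plane(ray(d,u,P),z)-P[0])
for r,z in((173.5,gz-.15),(202,gz-.07)): print(r,np.round(T((255,r),z),4))
# target
yaw=np.radians(-11.5);xr=np.array([np.cos(yaw),np.sin(yaw),0]);R=np.c_[np.cross(xr,[0,0,-1]),xr,[0,0,-1]]
slot=np.array([.4671,-.0132,0]);t=slot-.0105*xr;s=arm.state()
for z in(.38,.245):print(z,t,go(s,[t[0],t[1],z],R))
```

```text
240 [231, 233, 232, 231, 232, 232, 232, 228, 220, 197, 170, 158, 156, 157, 157, 157, 158, 157, 157, 156, 156, 156, 155, 155, 154, 154, 154, 155, 155, 154, 155, 156, 154, 155, 154, 155, 161, 195, 234, 247, 245, 232, 196, 164, 154, 151, 150, 148, 139, 124, 116, 113, 114, 115, 114, 115, 114, 114, 114, 115]
255 [155, 154, 154, 154, 154, 154, 154, 155, 161, 167, 162, 156, 153, 154, 154, 153, 154, 153, 153, 154, 154, 154, 154, 154, 154, 154, 154, 154, 154, 154, 154, 155, 156, 157, 157, 157, 164, 199, 237, 248, 246, 231, 189, 158, 151, 150, 148, 147, 138, 122, 113, 111, 111, 110, 111, 111, 112, 112, 111, 112]
270 [154, 154, 154, 153, 154, 154, 153, 155, 162, 170, 165, 157, 156, 156, 156, 155, 155, 155, 155, 154, 154, 154, 154, 154, 154, 153, 154, 153, 153, 153, 154, 153, 153, 153, 153, 154, 163, 199, 235, 246, 243, 227, 184, 156, 150, 149, 148, 147, 138, 124, 116, 114, 112, 113, 113, 112, 113, 114, 115, 119]
173.5 [ 0.0165 -0.0221  0.1338]
202 [ 0.0169 -0.0164  0.0538]
0.38 [ 0.45681079 -0.01110664  0.        ] (array([ 0.061 , -0.0005,  0.0006]), array([ 0.0003, -0.0002,  0.004 ]))
0.245 [ 0.45681079 -0.01110664  0.        ] (array([ 0.061 , -0.0006,  0.1356]), array([ 0.0003, -0.0002,  0.004 ]))
```

```bash
python3 -m jog '[[0,0.01,0,0,0,0,0.004],[0,0.03,0,0,0,0,0.004],[0,0.05,-0.0005,0,0,0,0.004],[0,0.059,-0.0005,0,0,0,0.004],[0,0.061,-0.0005,0.005,0,0,0.004],[0,0.061,-0.0005,0.02,0,0,0.004],[0,0.061,-0.0005,0.045,0,0,0.004],[0,0.061,-0.0005,0.07,0,0,0.004],[0,0.061,-0.0005,0.095,0,0,0.004],[0,0.061,-0.0005,0.115,0,0,0.004],[0,0.061,-0.0005,0.13,0,0,0.004],[0,0.061,-0.0005,0.14,0,0,0.004],[0,0.061,-0.0005,0.145,0,0,0.004],[0,0.061,-0.0005,0.145,0,0,0.004],[0,0.061,-0.0005,0.145,0,0,0.004],[0,0.061,-0.0005,0.145,0,0,0.004]]'
python3 - <<'E'
from bench import arm
from h import *
s=arm.state();print(np.round(s["force"],2),np.round(s["moment"],3));f=arm.grab_frame("wrist");np.savez("pics/w3.npz",p=s["tcp_pos"],r=s["eef_rot"],**f)
u=proj(f,[.4671,-.0132,.155],pose(s));print(u)
b=arm.grab_frame("side")["color"][110:240,250:350,::-1]
w=f["color"][100:400,180:400,::-1]
w=cv2.resize(w,None,fx=1.9,fy=1.9,interpolation=cv2.INTER_CUBIC);b=cv2.resize(b,None,fx=3.6,fy=3.6,interpolation=cv2.INTER_CUBIC)
h=max(w.shape[0],b.shape[0]);p=lambda i:cv2.copyMakeBorder(i,0,h-i.shape[0],0,0,0);c=np.hstack([p(w),p(b)]);print(w.shape,c.shape);cv2.imwrite("pics/c3.png",c)
E
```

```text
time_s: 6.95
tcp_pos: [0.4574, -0.0121, 0.2361]
eef_rot: [2.433, 1.985, 0.001]
force: [-0.8, 0.6, -1.6]
width: 0.106
finger_force: 48.8
[-0.79  0.61 -1.57] [ 0.053 -0.034  0.022]
[299.07057725 214.009078  ]
(570, 418, 3) (570, 778, 3)
```

View pics/c3.png

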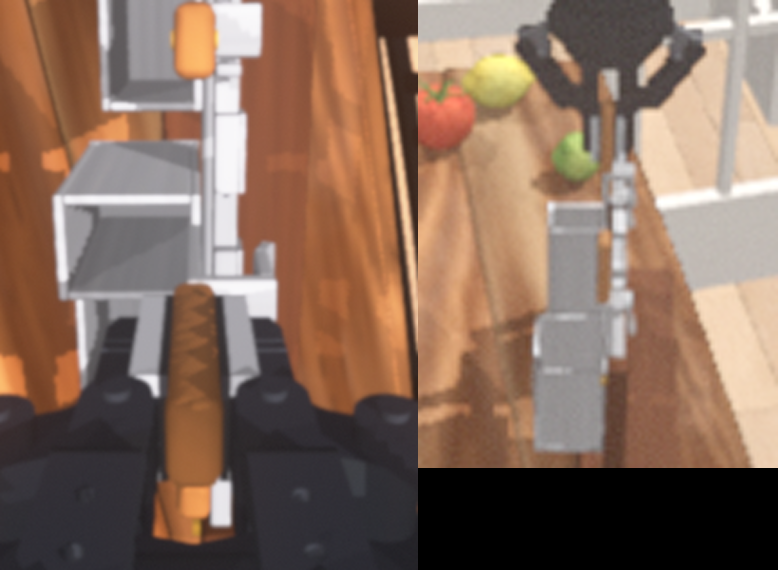

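The wrist view shows the held hook (lip at crop ~(265,260)) lined up along the bar (columns 215–238), with the far shoulder's lower end at row 192; the side view shows the cup in the gap, clear of both neighbours. Checking the lateral alignment with the held cup's own rim as reference.

Run:
```python
from bench import arm
from h import *
d=np.load("pics/w3.npz");P=(d["p"],Ro.from_rotvec(d["r"]).as_matrix());gz=P[0][2]+.0162
g=cv2.cvtColor(d["color"],cv2.COLOR_RGB2GRAY).astype(int)
C=lambda x,y:(180+(x-.5)/1.9,100+(y-.5)/1.9)
T=lambda x,y,z:np.round((P[1].T@(plane(ray(d,C(x,y),P),z)-P[0]))*1000,1)
print("rim front/back",T(55,197,gz-.07),T(202,197,gz-.07))
print("bottom front/back",T(95,143,gz-.15),T(200,143,gz-.15))
for y in(150,225):
    r=round(C(0,y)[1]);print(r,g[r,285:312].tolist())
print("bar L,R z155 row 225",T(214,225,.155),T(238,225,.155),"shoulder L,R",T(217,150,.162),T(245,150,.162),"slot edge",T(230,192,.162), "far end",T(230,113,.162))
print("lip",T(257,245,gz-.056),T(275,245,gz-.056),"hooktop back",T(276,280,gz-.027),T(276,290,gz-.027))
```

```text
rim front/back [ 16.2 -42.4  53.7] [16.1  1.  53.8]
bottom front/back [ 15.4 -41.6 133.7] [ 15.3   1.  133.8]
179 [131, 152, 181, 208, 225, 229, 220, 195, 209, 235, 245, 247, 247, 248, 248, 248, 248, 248, 248, 245, 241, 242, 241, 225, 175, 127, 109]
218 [167, 146, 155, 179, 198, 198, 179, 177, 208, 228, 232, 233, 233, 233, 233, 232, 232, 231, 221, 178, 131, 107, 103, 102, 104, 105, 106]
bar L,R z155 row 225 [-1.9  5.4 81.1] [-1.9 13.5 81.1] shoulder L,R [25.7  5.9 74.1] [25.7 14.8 74.1] slot edge [11.8 10.3 74.1] far end [37.5  9.9 74.1]
lip [ 6.2 16.2 39.8] [ 6.2 21.2 39.8] hooktop back [ 8.1 18.2 10.8] [ 5.5 18.3 10.8]
```

```bash
python3 -m jog '[[0,0.001,-0.0002,0,0,0,0],[0,0.002,-0.0003,0.002,0,0,0],[0,0.002,-0.0003,0.007,0,0,0],[0,0.002,-0.0003,0.014,0,0,0],[0,0.002,-0.0003,0.02,0,0,0],[0,0.002,-0.0003,0.024,0,0,0],[0,0.002,-0.0003,0.027,0,0,0],[0,0.002,-0.0003,0.028,0,0,0],[0,0.002,-0.0003,0.028,0,0,0],[0,0.002,-0.0003,0.028,0,0,0]]'
python3 - <<'E'
from bench import arm
import numpy as np
s=arm.state();print(np.round(s["tcp_pos"],4),np.round(s["force"],2),np.round(s["moment"],3))
E
python3 -m jog '[[0,0,0,0.001,0,0,0],[0,0,0,0.003,0,0,0],[0,0,0,0.005,0,0,0],[0,0,0,0.007,0,0,0],[0,0,0,0.009,0,0,0],[0,0,0,0.011,0,0,0],[0,0,0,0.012,0,0,0],[0,0,0,0.012,0,0,0],[0,0,0,0.012,0,0,0]]'
```

```text
time_s: 8.05
tcp_pos: [0.4572, -0.01, 0.2075]
eef_rot: [2.434, 1.986, 0.0]
force: [0.5, -0.3, -1.1]
width: 0.111
finger_force: 48.8
[ 0.4572 -0.01    0.2075] [ 0.52 -0.28 -1.08] [-0.045  0.014  0.   ]
time_s: 8.95
tcp_pos: [0.4571, -0.01, 0.1954]
eef_rot: [2.434, 1.986, 0.0]
force: [-0.6, 0.3, -1.7]
width: 0.108
finger_force: 48.8
```

```bash
python3 -m jog '[[0,0,0,0.001,0,0,0],[0,0,0,0.003,0,0,0],[0,0,0,0.005,0,0,0],[0,0,0,0.007,0,0,0],[0,0,0,0.009,0,0,0],[0,0,0,0.0105,0,0,0],[0,0,0,0.0115,0,0,0],[0,0,0,0.0121,0,0,0],[0,0,0,0.0127,0,0,0],[0,0,0,0.0133,0,0,0],[0,0,0,0.0139,0,0,0],[0,0,0,0.0139,0,0,0]]'; python3 -m jog '[[0,0,0,0.0005,0,0,0],[0,0,0,0.001,0,0,0],[0,0,0,0.0015,0,0,0],[0,0,0,0.002,0,0,0],[0,0,0,0.0025,0,0,0],[0,0,0,0.0025,0,0,0]]'
```

```text
time_s: 10.15
tcp_pos: [0.4571, -0.01, 0.1813]
eef_rot: [-2.434, -1.986, -0.0]
force: [-0.3, 0.6, -1.1]
width: 0.11
finger_force: 48.8
time_s: 10.75
tcp_pos: [0.4571, -0.0099, 0.1788]
eef_rot: [-2.434, -1.986, -0.0]
force: [-0.5, 0.0, -1.8]
width: 0.112
finger_force: 48.8
```

```bash
python3 -m jog '[[0,0,0,0.0005,0,0,0],[0,0,0,0.001,0,0,0],[0,0,0,0.0015,0,0,0],[0,0,0,0.0015,0,0,0]]'; python3 -m jog '[[0,0,0,0.0005,0,0,0],[0,0,0,0.001,0,0,0],[0,0,0,0.0015,0,0,0],[0,0,0,0.0015,0,0,0]]'
```

```text
time_s: 11.15
tcp_pos: [0.4571, -0.0099, 0.1773]
eef_rot: [-2.434, -1.986, -0.0]
force: [0.5, -0.5, -1.9]
width: 0.107
finger_force: 48.8
time_s: 11.55
tcp_pos: [0.4571, -0.01, 0.1758]
eef_rot: [-2.434, -1.986, -0.0]
force: [-0.1, 0.0, -2.1]
width: 0.107
finger_force: 48.8
```

```bash
python3 -m jog '[[0,0,0,0.0005,0,0,0],[0,0,0,0.001,0,0,0],[0,0,0,0.0015,0,0,0],[0,0,0,0.0015,0,0,0]]'; python3 -m jog '[[0,0,0,0.0005,0,0,0],[0,0,0,0.001,0,0,0],[0,0,0,0.0015,0,0,0],[0,0,0,0.0015,0,0,0]]';python3 -m jog '[[0,0,0,0.0004,0,0,0],[0,0,0,0.0008,0,0,0],[0,0,0,0.0008,0,0,0]]'
```

```text
time_s: 11.95
tcp_pos: [0.4571, -0.01, 0.1743]
eef_rot: [-2.434, -1.986, 0.0]
force: [-0.5, 0.5, -2.2]
width: 0.107
finger_force: 48.8
time_s: 12.35
tcp_pos: [0.4571, -0.0099, 0.1728]
eef_rot: [-2.434, -1.986, -0.0]
force: [-0.0, 0.1, -1.3]
width: 0.113
finger_force: 48.8
time_s: 12.65
tcp_pos: [0.4571, -0.0099, 0.172]
eef_rot: [-2.434, -1.986, -0.0]
force: [-0.3, -0.0, -2.2]
width: 0.109
finger_force: 48.8
```

In the slot, past shoulder level with no contact. Lowering onto the bar in small steps.

```bash
for i in 1 2; do python3 -c 1; done; python3 -m jog '[[0,0,0,0.0004,0,0,0],[0,0,0,0.0008,0,0,0],[0,0,0,0.0008,0,0,0]]'; python3 -m jog '[[0,0,0,0.0004,0,0,0],[0,0,0,0.0008,0,0,0],[0,0,0,0.0008,0,0,0]]'
```

```text
time_s: 12.95
tcp_pos: [0.4571, -0.01, 0.1712]
eef_rot: [-2.434, -1.986, -0.0]
force: [-0.4, -1.3, -1.5]
width: 0.106
finger_force: 48.8
time_s: 13.25
tcp_pos: [0.4571, -0.01, 0.1708]
eef_rot: [2.434, 1.986, 0.0]
force: [-2.3, 0.8, 1.0]
width: 0.105
finger_force: 49.3
```

```bash
python3 -m jog '[[0,0,0,0.0003,0,0,0],[0,0,0,0.0003,0,0,0],[0,0,0,0.0003,0,0,0]]' 20; python3 -c "
from bench import arm;import numpy as np
s=arm.state();print(np.round(s['force'],2),np.round(s['moment'],3))"; python3 -m jog '[[0.011,0,0,0,0,0,0],[0.012,0,0,0,0,0,0],[0.014,0,0,0,0,0,0],[0.017,0,0,0,0,0,0],[0.022,0,0,0,0,0,0],[0.03,0,0,0,0,0,0],[0.04,0,0,0,0,0,0],[0.045,0,0,0,0,0,0],[0.045,0,0,0,0,0,0],[0.045,0,0,0,0,0,0]]'
```

```text
time_s: 13.55
tcp_pos: [0.4572, -0.01, 0.1707]
eef_rot: [2.434, 1.986, 0.0]
force: [-3.0, 1.5, 5.2]
width: 0.113
finger_force: 49.9
[-3.03  1.47  5.24] [0.114 0.567 0.004]
time_s: 14.55
tcp_pos: [0.4571, -0.0099, 0.1702]
eef_rot: [-2.434, -1.986, -0.0]
force: [-0.1, -0.0, 0.1]
width: 0.526
finger_force: 0.0
```

Released. Lifting straight up, clear of the tab, then looking.

```bash
python3 -m jog '[[0.045,0,0,-0.005,0,0,0],[0.045,0,0,-0.015,0,0,0],[0.045,0,0,-0.03,0,0,0],[0.045,0,0,-0.05,0,0,0],[0.045,0,0,-0.075,0,0,0],[0.045,0,0,-0.105,0,0,0],[0.045,0,0,-0.135,0,0,0],[0.045,0,0,-0.16,0,0,0],[0.045,0,0,-0.175,0,0,0],[0.045,0,0,-0.18,0,0,0],[0.045,0,0,-0.18,0,0,0],[0.045,0,0,-0.18,0,0,0]]'
python3 - <<'E'
from bench import arm
from h import *
s=arm.state();f=arm.grab_frame("wrist");np.savez("pics/w4.npz",p=s["tcp_pos"],r=s["eef_rot"],**f)
u=proj(f,[.4671,-.0132,.155],pose(s)).astype(int);print(u)
y0=max(0,u[1]-120);x0=u[0]-90
w=f["color"][y0:y0+240,x0:x0+180,::-1]
b=arm.grab_frame("side")["color"][110:240,250:350,::-1]
w=cv2.resize(w,None,fx=2.3,fy=2.3,interpolation=cv2.INTER_CUBIC);b=cv2.resize(b,None,fx=3.6,fy=3.6,interpolation=cv2.INTER_CUBIC)
h=max(w.shape[0],b.shape[0]);p=lambda i:cv2.copyMakeBorder(i,0,h-i.shape[0],0,0,0);c=np.hstack([p(w),p(b)]);print(x0,y0,c.shape);cv2.imwrite("pics/c4.png",c)
E
```

```text
time_s: 15.75
tcp_pos: [0.457, -0.0099, 0.3497]
eef_rot: [-2.434, -1.986, 0.0]
force: [-0.1, 0.2, -0.4]
width: 0.533
finger_force: 0.0
[294 178]
204 58 (552, 774, 3)
```

View pics/c4.png

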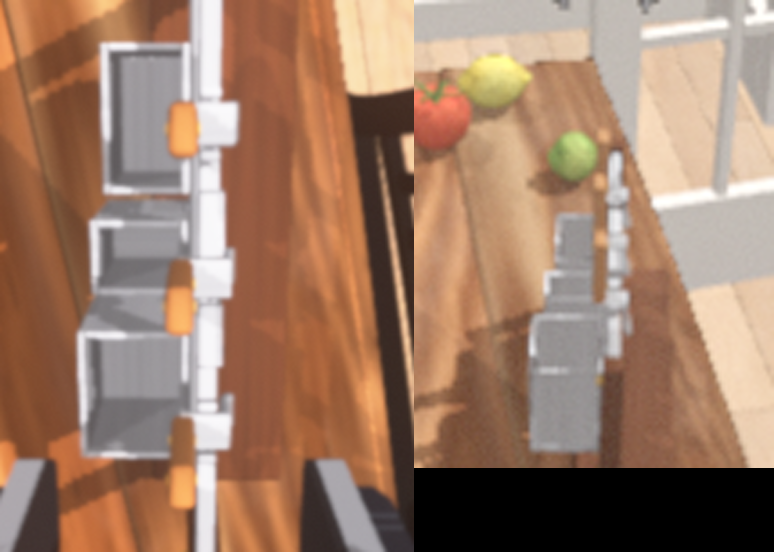

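The wrist view shows the narrow cup's hook (crop ~(212,275)) in the slot between the two shoulders. It hangs in line with the neighbours, which haven't moved, and the gripper is clear. Handing in.

```bash
python3 -c "
from bench import arm
print(arm.hand_in())"
```

```text
the job is handed in; nothing more can be done
None
```

The narrow cup hangs in the clip's slot and has been let go: the hook touched the bar at home height with about 5 N, it looks upright and the hanging cups unmoved in the last pictures, and I handed in at about 16 s.

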